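Clear the run-in stand and crank the alternator up to the drive

TASK

The alternator on the stand's carriage has to be run up to the drive head, but parts were left lying on the bed in its way: first, before you turn the handwheel, put every voltage regulator into the grey tray and stand the cast rear housing boss-up in the middle of the rubber mat. Then crank the handwheel clockwise until you feel the stop, back it off a quarter turn for end clearance, and let go; at the end the parts are still in the tray and on the mat, and everything else on the bench is left where it was.

Things in the scene. Friction and masses are not known exactly. Their poses are not given: they have to be found in the camera images.
- stand: fixed run-in stand: low grey bed 220 mm wide (x), 560 mm long (y), surface 20 mm above the table; origin under its middle; y points from carriage to drive head. The bed is flat, without raised edges. A pedestal on the robot's side, at the carriage end, bears the handwheel
- bed_middle (a point): middle of the bed surface (stand frame 0, 0, 20 mm). The green drive head, 150 mm in x, top 145 mm above the table, fills y = +160 to +270 mm of the stand; its steel coupling half, 44 mm across, axis 90 mm above the table, sticks out to y = +142 mm
- carriage (a joint): position in m of the carriage with the alternator (110 mm across, top 145 mm above the table): 0 at the end away from the drive head, growing towards it (stand +y). At 0 it fills y = -260 to -170 mm of the stand and its coupling half (as the drive's) reaches 18 mm further. Geared rigidly to the handwheel, 60 mm for each full turn
- handwheel (a joint): angle in rad of the handwheel, growing clockwise seen from above, which drives the carriage towards the drive head; 0 at the back end. A hard stop ends the travel at 28.27 (4.5 turns from 0). It turns freely (about 2 N at the handle) and stays where it is left
- wheel_axis (a point): point on the vertical axis of the handwheel, 125 mm above the table, level with the upper face of the wheel. The wheel is a solid aluminium disc, 148 mm across, 12 mm thick
- handle_top (a point): middle of the top of the handwheel's upright black handle: a cylinder 28 mm across, 50 mm tall, standing on the wheel's upper face 58 mm from the axis; its top is 175 mm above the table. The handle spins freely on its own axis, so the hand need not turn while cranking
- housing: dark cast rear housing: a disc 96 mm across and 32 mm high with a round bearing boss of bare metal on top, 46 mm across, from 32 to 78 mm above its underside; 0.3 to 0.6 kg; origin in the middle of its underside, z up through the boss. Starts on the bed, boss up
- tray: fixed grey tray, 140 mm in its x by 240 mm in its y, walls 5 mm thick and 22 mm high, floor 5 mm thick; origin under its middle, on the table
- mat: fixed black rubber mat, 140 x 140 mm, 6 mm thick; origin under its middle, on the table
- regulator1: grey aluminium voltage regulator with fins across its top, a block 86 mm long (its x), 44 mm wide (its y), 46 mm high (its z); about 0.2 kg; origin at the middle of the block. Starts on the bed, fins up; may be absent
- regulator2: grey aluminium voltage regulator with fins across its top, a block 86 mm long (its x), 44 mm wide (its y), 46 mm high (its z); about 0.2 kg; origin at the middle of the block. Starts on the bed, fins up; may be absent
- regulator3: grey aluminium voltage regulator with fins across its top, a block 86 mm long (its x), 44 mm wide (its y), 46 mm high (its z); about 0.2 kg; origin at the middle of the block. Starts on the bed, fins up; may be absent
- test_lamp: bystander: cream ceramic test lamp with a glass bulb, 60 mm wide, 90 mm tall; origin under its middle
- terminal_nut: bystander: big nickel-plated terminal nut, 62 x 54 mm, 22 mm high, lying flat
- pulley: bystander: steel belt pulley, 68 mm wide, 28 mm high, lying flat
- wrench: bystander: steel wrench, 180 mm long, lying flat
- spray: bystander: white spray can, 60 mm wide, 170 mm tall
- brush_box: bystander: open cardboard box, 120 x 90 x 50 mm
- screwdriver: bystander: screwdriver, 190 mm long, lying flat
There are look-alikes about, which are no part of the job. Leave any purple or turquoise look-alike of the regulator1 alone. Leave any green look-alike of the regulator2 alone.

How it is judged:
On the way, in this order (a step that is already met when the one before it is completed fails the run):
1. with the handwheel not yet turned (less than half a turn beyond the highest start), every regulator present is in the tray and the housing stands on the mat (x of regulator1 in the frame of tray between -0.05 and 0.05 m and y of regulator1 in the frame of tray between -0.1 and 0.1 m and z of each of regulator1, regulator2, regulator3 in the frame of tray below 0.09 m and x of regulator2 in the frame of tray between -0.05 and 0.05 m and y of regulator2 in the frame of tray between -0.1 and 0.1 m and x of regulator3 in the frame of tray between -0.05 and 0.05 m and y of regulator3 in the frame of tray between -0.1 and 0.1 m and x of housing in the frame of mat between -0.045 and 0.045 m and y of housing in the frame of mat between -0.045 and 0.045 m and z of housing in the frame of mat below 0.02 m and angle between housing's own z axis and vertical below 0.15 rad and value of joint handwheel below 6 rad), for 0.2 s.
2. the handwheel has been cranked clockwise to its stop (within 0.12 rad) (value of joint handwheel above 28.1543 rad), for 0.1 s.
At the end, for the whole second after the job is handed in: regulators at rest in the tray (origins within 50 mm in its x, 100 mm in its y, under 90 mm high); housing boss-up (tilt under 0.15 rad) within 45 mm in x and y of the mat's middle; handwheel at rest 1.57 rad (give or take 0.4) back from its stop; bystanders within 30 mm of their starts (x of regulator1 in the frame of tray between -0.05 and 0.05 m and y of regulator1 in the frame of tray between -0.1 and 0.1 m and z of each of regulator1, regulator2, regulator3 in the frame of tray below 0.09 m and x of regulator2 in the frame of tray between -0.05 and 0.05 m and y of regulator2 in the frame of tray between -0.1 and 0.1 m and x of regulator3 in the frame of tray between -0.05 and 0.05 m and y of regulator3 in the frame of tray between -0.1 and 0.1 m and x of housing in the frame of mat between -0.045 and 0.045 m and y of housing in the frame of mat between -0.045 and 0.045 m and z of housing in the frame of mat below 0.02 m and angle between housing's own z axis and vertical below 0.15 rad and linear speed of each of regulator1, regulator2, regulator3, housing below 0.03 m/s and value of joint handwheel between 26.304 and 27.104 rad and velocity of joint handwheel between -0.1 and 0.1 rad/s); the robot touches nothing.
It fails at once if a bystander (lamp, nut, pulley, wrench, can, box or screwdriver) is moved more than 30 mm (distance of any of test_lamp, terminal_nut, pulley, wrench, spray, brush_box, screwdriver from where it was at the start of the episode above 0.03 m).
Of regulator1, regulator2, regulator3 only 1 to 3 are there at a start; the rules pass over those that are not, and their reading is None.
At some moment in a run one of regulator1, regulator2, regulator3, housing may be knocked a few centimetres aside while the robot is not near it.
Once in a run the grip may slacken for a moment while it holds something.
It also fails if it takes over 210 s, if anything falls off the work surface, if the arm or the gripper's body presses on something with over 40 N, if the wrist force passes 120 N, or if a joint passes its speed limit or range.

ROBOT

A 6-joint arm with a two-finger parallel gripper is mounted at the origin on the work surface. World frame = base frame: x ahead of the robot, y to its left, z up, the work surface at z = 0. Lengths are in m, angles in rad, forces in N, time in s.
With the tool pointing down it reaches from about 0.2 to 0.875 m from the base axis. Payload 3.4 kg.
Tool frame: the origin (TCP) lies between the finger pads; the fingertips stand 8 mm ahead of it and the grasp point (between the pads) lies 11 mm behind it (bot.finger_overhang is the z of the fingertips in the tool frame, in m); z points along the fingers, x is the direction in which the jaws open and shut, and the axes are right-handed (so a half turn about z gives the same grasp; the last joint's range is limited). The gripper opens to 94 mm and grips with 3 to 60 N. Pads are 16 mm wide; open, the fingers measure 119 mm over their backs; the gripper's body (75 mm by 177 mm) begins 78 mm behind the grasp point.
Start: joints at [1.054, 0.276, 1.505, -0, 1.361, -0.121], TCP at [0.222, 0.531, 0.213] pointing down, gripper open.
Joint ranges: [-2.89, 2.89], [-0.75, 2.08], [0.22, 2.7], [-1.18, 4.32], [0.11, 2.71], [-2.7, 2.7]. Speed limits (rad/s): [2.57, 2.57, 3.14, 3.14, 3.14, 3.14].

INTERFACE

Orientations are given as a rotation vector (axis times angle).
In Python, from station import bot, fingers, imaging gives the robot as it stands. Calls block until the motion is done:
- bot.move_ptp(position, orientation): joint-space move of the TCP to a pose.
- bot.move_l(position, rotation=None, velocity=0.15, stop_force=None): straight line of the TCP; rotation=None keeps the orientation; velocity is the mean speed in m/s. With stop_force (N) it stops when the force on the tool has changed by that much, and returns True; else False.
- bot.goto_joints(angles): joint-space move.
- fingers.let_go() and fingers.gripper_close(): open the fingers fully, or close them until they stop; the grip force is fixed at half the most.
- bot.dwell(seconds).
- bot.inverse_kinematics(position, orientation): joint angles nearest the present ones, or None.
- bot.get_obs(): the state.
- imaging.snapshot(name): name is "scene" or "top" or "wrist"; returns a dict with "image" (384x512x3 uint8, red, green, blue), "depth" (384x512 float32, m along the optical axis (not along the pixel's ray), 0 where there is no reading), "fovy" (degrees; the focal length in pixels is half the picture's height over the tangent of half this angle, whatever the lens; pixels are square), "cx", "cy" (the principal point, pixels), "k1" (the pictures are not rectified: a ray, as slopes to the right and down, at radius r is drawn at 1 + k1 r^2 times it, then the intrinsics apply), "xyz" and "orientation" of the camera in the world. Camera axes: x right, y down, z forward; pixel columns grow to the right and rows downward; lengths in m; the calibration is good to about 2 mm. A picture is of the moment at which its call begins.
A pose or a line that the arm cannot do raises bot.IKError and nothing moves.
- bot.hand_in(): hands the job in, once; it reports no verdict.
The state is a dict: "clock": time; "joints": joint angles; "qvel": joint speeds; "joint_torque": joint torques, N m; "eef_pos": TCP position; "eef_rot": TCP orientation; "ft_force": force on the tool from outside, world axes, zero at the start; "ft_torque": the same for the moment, N m; "gripper_width": opening from 0.0 (shut) to 1.0 (fully open).
Only numpy, scipy, OpenCV 4.12 (cv2) and the standard library are available. Lean on these libraries where they do the work, as an engineer would, in place of code of your own. Each camera call takes 0.05 s, during which the arm holds its last target.

## Working session

There is one attempt and no reset: what is moved stays moved. The work goes in short steps, each a Python script; the robot and the scene stay as the last script left them, time stands still between calls to the robot, and variables do not carry over. Pictures are saved under pics/ and viewed, and the job is handed in when it is done.

```bash
ls; mkdir -p pics
cat > h.py <<'E'
import numpy as np, cv2
from station import bot, fingers, imaging
from scipy.spatial.transform import Rotation as R
def snap(n,fn):
    s=imaging.snapshot(n); cv2.imwrite(f'pics/{fn}.png',cv2.cvtColor(s['image'],cv2.COLOR_RGB2BGR)); np.save(f'pics/{fn}.npy',s,allow_pickle=True); return s
def load(fn): return np.load(f'pics/{fn}.npy',allow_pickle=True).item()
def cam(s):
    f=s['image'].shape[0]/2/np.tan(np.radians(s['fovy'])/2)
    K=np.array([[f,0,s['cx']],[0,f,s['cy']],[0,0,1.]])
    o=np.array(s['orientation'],float); Rm=o if o.shape==(3,3) else R.from_rotvec(o).as_matrix()
    return K,Rm,np.array(s['xyz'])
def rays(s,uv):
    K,Rm,p=cam(s); uv=np.asarray(uv,float).reshape(-1,1,2)
    # distortion: forward r_d=r(1+k1 r^2): OpenCV model
    n=cv2.undistortPointsIter(uv,K,np.array([s['k1'],0,0,0.]),None,None,(3,50,1e-10)).reshape(-1,2)
    return n,Rm,p
def onplane(s,uv,z):
    n,Rm,p=rays(s,uv); d=np.c_[n,np.ones(len(n))]@Rm.T
    t=(z-p[2])/d[:,2]; return p+d*t[:,None]
def cloud(s):
    h,w=s['depth'].shape; v,u=np.mgrid[:h,:w]
    n,Rm,p=rays(s,np.c_[u.ravel(),v.ravel()])
    D=s['depth'].ravel()[:,None]
    P=(np.c_[n,np.ones(len(n))]*D)@Rm.T+p; P[D[:,0]<=0]=np.nan
    return P.reshape(h,w,3)
def proj(s,P):
    K,Rm,p=cam(s); q,_=cv2.projectPoints(np.asarray(P,float).reshape(-1,1,3),R.from_matrix(Rm.T).as_rotvec(),-Rm.T@p,K,np.array([s['k1'],0,0,0.])); return q.reshape(-1,2)
E
python3 - <<'E'
from h import *
for n in ['scene','top','wrist']:
    s=snap(n,n+'0'); print(n,{k:v for k,v in s.items() if k not in('image','depth')})
    im=cv2.imread(f'pics/{n}0.png'); cv2.imwrite(f'pics/{n}0b.png',cv2.resize(im,(800,600)))
print(bot.get_obs())
E
```

```text
pics
scene {'fovy': 45.34469599058436, 'cx': 256.3740084541625, 'cy': 188.76715045344346, 'k1': -0.003558990609174943, 'xyz': array([1.6558154 , 0.4882899 , 1.02440639]), 'orientation': array([-1.35163649, -1.98489282,  1.01825593])}
top {'fovy': 51.9471440632531, 'cx': 252.41898268874974, 'cy': 187.932415440883, 'k1': -0.10986364498220322, 'xyz': array([0.40723678, 0.02482814, 1.22240533]), 'orientation': array([-2.17314276,  2.19809365, -0.04791244])}
wrist {'fovy': 62.61273857856866, 'cx': 257.2340994325004, 'cy': 197.157138927142, 'k1': -0.025188771300934706, 'xyz': array([0.15995162, 0.55668141, 0.38468547]), 'orientation': array([2.44358573, 1.62825163, 0.19289264])}
{'clock': 0.15, 'joints': array([ 1.05400083e+00,  2.76454031e-01,  1.50585296e+00, -2.47821190e-05,
        1.36073419e+00, -1.20998978e-01]), 'qvel': array([ 0.00126787, -0.00384277, -0.00529695, -0.00030326, -0.00057023,
        0.00138779]), 'joint_torque': array([ 2.19815607e-03, -4.04923296e+01, -2.37432539e+01,  7.03272130e-02,
        3.15954408e-02, -8.14899499e-05]), 'eef_pos': array([0.22148213, 0.53015707, 0.21279677]), 'eef_rot': array([ 2.61427346e+00,  1.74096111e+00, -2.01466637e-03]), 'ft_force': array([-0.11584128,  0.40943949, -0.48798643]), 'ft_torque': array([ 0.02724844,  0.03989804, -0.04112759]), 'gripper_width': 0.9990201959094933}
```

View pics/top0b.png

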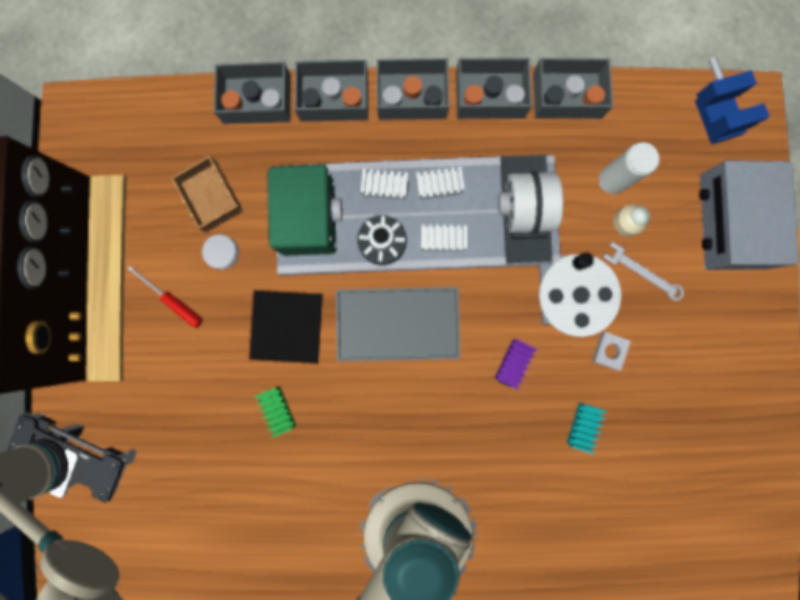

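View pics/scene0b.png

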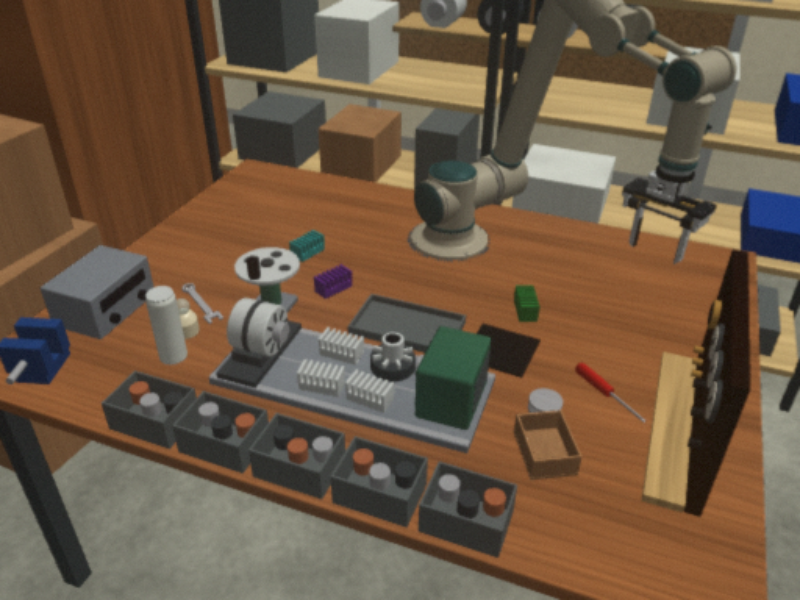

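View pics/wrist0b.png

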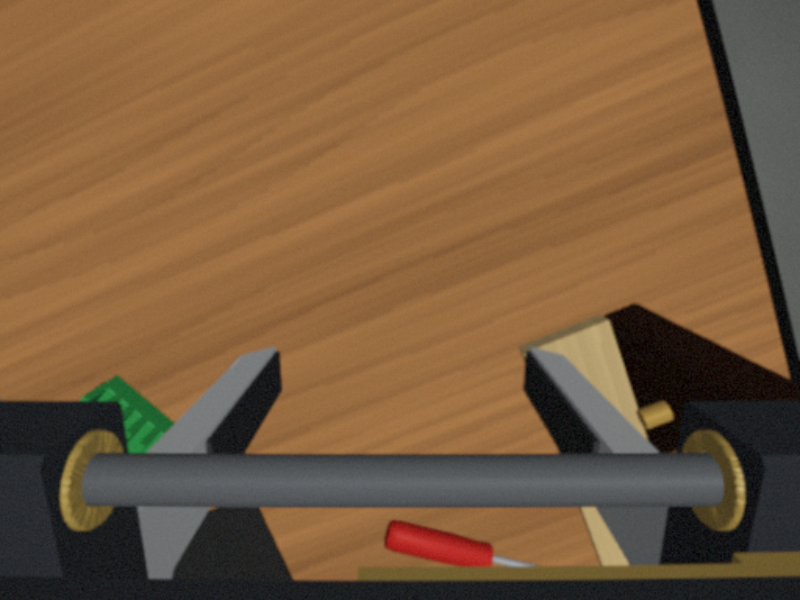

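The top view (800×600) shows three grey/white finned regulators on the bed at (384,184), (441,181) and (444,237). The housing is at (381,240), the tray at (398,324) and the mat at (286,326). The wheel is at (580,295) with its handle at (583,261). The green (275,411), purple (516,363) and turquoise (586,428) blocks are the look-alikes, lying on the table. Next I'll measure.

```bash
cat >> h.py <<'E'
def blobs(P,mask,minpx=60):
    n,l,st,_=cv2.connectedComponentsWithStats(mask.astype(np.uint8),connectivity=8); out=[]
    for i in range(1,n):
        if st[i,4]<minpx: continue
        m=l==i; q=P[m]; v,u=np.nonzero(m); (c,sz,a)=cv2.minAreaRect(q[:,:2].astype(np.float32)*1000)
        out.append(dict(px=(u.mean().round(1),v.mean().round(1)),n=int(st[i,4]),c=np.round(np.array(c)/1000,4),sz=np.round(sz,1),ang=round(a,1),mean=q.mean(0).round(4)))
    return out
E
python3 - <<'E'
from h import *
s=load('top0'); P=cloud(s); z=P[...,2]; im=s['image'].astype(int)
hsv=cv2.cvtColor(s['image'],cv2.COLOR_RGB2HSV)
X,Y=P[...,0],P[...,1]
print('bright on bed')
for b in blobs(P,(z>.052)&(z<.08)&(X>.35)&(X<.75)&(hsv[...,1]<60),40): print(b)
print('housing boss')
for b in blobs(P,(z>.085)&(z<.105)&(X>.35)&(X<.75),20): print(b)
print('wheel')
for b in blobs(P,(z>.115)&(z<.135)&(Y<-.1),40): print(b)
print('handle')
for b in blobs(P,(z>.15)&(z<.19)&(Y<-.1)&(hsv[...,2]<70),10): print(b)
def pl(m,zz,name):
    n,l,st,_=cv2.connectedComponentsWithStats(m.astype(np.uint8)); i=1+np.argmax(st[1:,4]); c=max(cv2.findContours((l==i).astype(np.uint8),0,2)[0],key=cv2.contourArea)
    W=onplane(s,c.reshape(-1,2),zz); print(name,cv2.minAreaRect(W[:,:2].astype(np.float32)*1000))
v,u=np.mgrid[:384,:512]
pl((hsv[...,2]<45)&(u>150)&(u<212)&(v>180)&(v<240),.006,'mat')
pl((hsv[...,1]<70)&(u>212)&(u<298)&(v>180)&(v<236),.02,'tray')
pl((z>.1)&(z<.16)&(u>165)&(u<218),.145,'head')
for t in [(384,184),(441,181),(444,237),(381,240),(583,261),(580,295)]:
    a,b=int(t[0]*.64),int(t[1]*.64); print(t,P[b,a].round(3),s['image'][b,a])
E
python3 - <<'E'
import cv2
im=cv2.imread('pics/top0.png')[90:240,150:440]; cv2.imwrite('pics/crop0.png',cv2.resize(im,None,fx=2.7,fy=2.7,interpolation=cv2.INTER_CUBIC))
E
```

```text
bright on bed
{'px': (np.float64(391.9), np.float64(114.2)), 'n': 69, 'c': array([ 0.6919, -0.3852]), 'sz': array([55. , 20.9]), 'ang': 34.6, 'mean': array([ 0.6912, -0.3819,  0.0668])}
{'px': (np.float64(461.3), np.float64(143.9)), 'n': 293, 'c': array([ 0.5877, -0.6091]), 'sz': array([234. , 108.2]), 'ang': 33.7, 'mean': array([ 0.6005, -0.5963,  0.0672])}
{'px': (np.float64(405.4), np.float64(139.2)), 'n': 74, 'c': array([ 0.6158, -0.4238]), 'sz': array([40.8, 24.7]), 'ang': 27.2, 'mean': array([ 0.6149, -0.4203,  0.0664])}
{'px': (np.float64(244.2), np.float64(153.7)), 'n': 323, 'c': array([0.5803, 0.0653]), 'sz': array([87.8, 88.7]), 'ang': 45.4, 'mean': array([0.577 , 0.0637, 0.0568])}
{'px': (np.float64(338.8), np.float64(150.1)), 'n': 77, 'c': array([ 0.5846, -0.2199]), 'sz': array([ 9.9, 66.5]), 'ang': 1.5, 'mean': array([ 0.5842, -0.2186,  0.0593])}
housing boss
{'px': (np.float64(396.0), np.float64(112.0)), 'n': 65, 'c': array([ 0.6949, -0.3883]), 'sz': array([59.8, 27.9]), 'ang': 31.6, 'mean': array([ 0.6909, -0.3848,  0.0949])}
{'px': (np.float64(463.2), np.float64(137.7
[... 2595 characters left out ...]
[ 0.5234, -0.2902]), 'sz': array([21.7, 24.3]), 'ang': 25.4, 'mean': array([ 0.5219, -0.2878,  0.1716])}
mat ((415.10675048828125, 258.252685546875), (132.6415557861328, 131.68821716308594), 86.16706085205078)
tray ((418.3122253417969, 36.50792694091797), (138.82476806640625, 239.15701293945312), 0.5604419708251953)
head ((624.9987182617188, 200.02923583984375), (156.39712524414062, 129.01121520996094), 0.41913923621177673)
(384, 184) [0.686 0.06  0.065] [226 230 230]
(441, 181) [ 0.691 -0.05   0.064] [224 229 229]
(444, 237) [ 0.582 -0.054  0.066] [224 229 229]
(381, 240) [0.573 0.066 0.101] [34 35 37]
(583, 261) [ 0.52  -0.286  0.175] [32 33 36]
(580, 295) [ 0.466 -0.291  0.133] [62 69 72]
```

View pics/crop0.png

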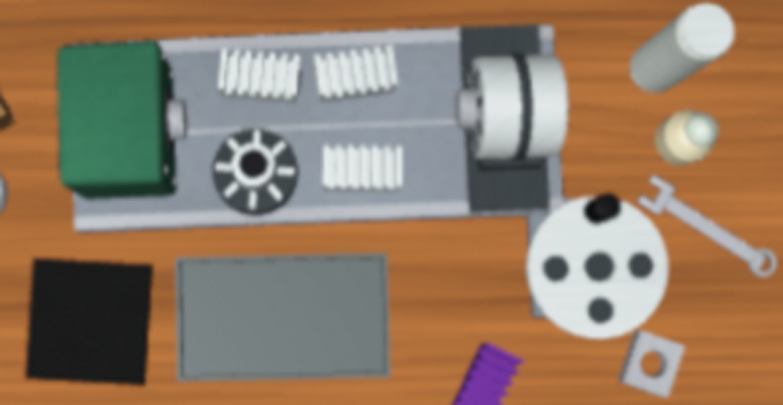

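The crop confirms it: three uncoloured finned regulators, the dark housing with its bare boss, and the black handle on the white wheel. Next are the regulator rectangles and an IK check.

```bash
cat >> h.py <<'E'
def regs(s,zt=.066,xr=(.35,.76),yr=(-.15,.13),minA=1200):
    g=s['image'].min(2); P=cloud(s)
    m=((g>150)&(np.abs(P[...,2]-zt+.008)<.022)&(P[...,0]>xr[0])&(P[...,0]<xr[1])&(P[...,1]>yr[0])&(P[...,1]<yr[1])).astype(np.uint8)
    m=cv2.morphologyEx(m,cv2.MORPH_CLOSE,np.ones((3,3)))
    out=[]
    for c in cv2.findContours(m,cv2.RETR_EXTERNAL,cv2.CHAIN_APPROX_NONE)[0]:
        if cv2.contourArea(c)<150: continue
        W=onplane(s,c.reshape(-1,2),zt)[:,:2]; (cc,sz,a)=cv2.minAreaRect(W.astype(np.float32)*1000)
        la=a if sz[0]>sz[1] else a+90
        out.append((np.array(cc)/1000,np.round(sz,0),la,c.reshape(-1,2).mean(0).round()))
    return out
def down(yaw): return (R.from_euler('z',yaw,degrees=True)*R.from_rotvec([np.pi,0,0])).as_rotvec()
def goto(p,yaw):  # pick nearer of the two equivalent yaws with joint6 in range
    best=None; q0=bot.get_obs()['joints']
    for y in (yaw,yaw+180):
        q=bot.inverse_kinematics(np.array(p),down(y))
        if q is not None:
            c=abs(q[5])+.3*np.max(np.abs(q-q0))
            if best is None or c<best[0]: best=(c,y,q)
    bot.goto_joints(best[2]); return best[1]
E
python3 - <<'E'
from h import *
for r in regs(load('top0')): print(r)
for p in [(.58,.064,.15),(.69,.06,.15),(.58,-.05,.1),(.418,.036,.1),(.415,.258,.1),(.52,-.29,.16),(.406,-.29,.16),(.46,-.35,.16)]:
    for y in (0,180,90,-90):
        q=bot.inverse_kinematics(np.array(p),down(y)); print(p,y,None if q is None else np.round(q,2))
E
```

```text
(array([ 0.58056409, -0.05442876]), array([83., 45.]), 89.17475891113281, array([284., 152.]))
(array([0.68568616, 0.05871875]), array([86., 49.]), 83.44622039794922, array([245., 117.]))
(array([ 0.6867771, -0.0484132]), array([49., 88.]), 97.26765394210815, array([281., 116.]))
(0.58, 0.064, 0.15) 0 [-0.01  0.33  1.59 -0.    1.22 -0.01]
(0.58, 0.064, 0.15) 180 None
(0.58, 0.064, 0.15) 90 [-0.01  0.33  1.59 -0.    1.22 -1.58]
(0.58, 0.064, 0.15) -90 [-0.01  0.33  1.59 -0.    1.22  1.56]
(0.69, 0.06, 0.15) 0 [-0.01  0.49  1.33 -0.    1.33 -0.01]
(0.69, 0.06, 0.15) 180 None
(0.69, 0.06, 0.15) 90 [-0.01  0.49  1.33 -0.    1.33 -1.58]
(0.69, 0.06, 0.15) -90 [-0.01  0.49  1.33 -0.    1.33  1.56]
(0.58, -0.05, 0.1) 0 [-0.21  0.37  1.66 -0.    1.11 -0.21]
(0.58, -0.05, 0.1) 180 None
(0.58, -0.05, 0.1) 90 [-0.21  0.37  1.66 -0.    1.11 -1.78]
(0.58, -0.05, 0.1) -90 [-0.21  0.37  1.66 -0.    1.11  1.37]
(0.418, 0.036, 0.1) 0 [-0.08  0.15  1.99 -0.    1.   -0.08]
(0.418, 0.036, 0.1) 180 None
(0.418, 0.036, 0.1) 90 [-0.08  0.15  1.99 -0.    1.   -1.65]
(0.418, 0.036, 0.1) -90 [-0.08  0.15  1.9
[... 265 characters left out ...]
55 -0.    1.26 -0.63]
(0.52, -0.29, 0.16) 180 [-0.63  0.34  1.55  0.    1.26  2.52]
(0.52, -0.29, 0.16) 90 [-0.63  0.34  1.55  0.    1.26 -2.2 ]
(0.52, -0.29, 0.16) -90 [-0.63  0.34  1.55 -0.    1.26  0.95]
(0.406, -0.29, 0.16) 0 [-0.76  0.2   1.75 -0.    1.19 -0.76]
(0.406, -0.29, 0.16) 180 [-0.76  0.2   1.75  0.    1.19  2.38]
(0.406, -0.29, 0.16) 90 [-0.76  0.2   1.75  0.    1.19 -2.33]
(0.406, -0.29, 0.16) -90 [-0.76  0.2   1.75 -0.    1.19  0.81]
(0.46, -0.35, 0.16) 0 [-0.77  0.31  1.59 -0.    1.24 -0.77]
(0.46, -0.35, 0.16) 180 [-0.77  0.31  1.59  0.    1.24  2.37]
(0.46, -0.35, 0.16) 90 [-0.77  0.31  1.59  0.    1.24 -2.34]
(0.46, -0.35, 0.16) -90 [-0.77  0.31  1.59 -0.    1.24  0.8 ]
```

```bash
cat >> h.py <<'E'
def st():
    o=bot.get_obs(); return 'clk %.1f w %.3f pos %s F %s'%(o['clock'],o['gripper_width'],o['eef_pos'].round(4),o['ft_force'].round(1))
def pick(p,yaw,zt,zs=.22):
    goto([p[0],p[1],zs],yaw)
    hit=bot.move_l([p[0],p[1],zt],velocity=.2,stop_force=15); print('hit',hit,st())
    fingers.gripper_close(); print('closed',st())
    bot.move_l([p[0],p[1],zs],velocity=.2); print('up',st())
E
python3 - <<'E'
from h import *
pick((.5805,.064),0,.070); snap('top','top1'); snap('scene','scene1')
for r in regs(load('top1')): print(r)
E
```

```text
hit False clk 3.2 w 1.001 pos [0.5814 0.0643 0.0709] F [0.4 0.2 0.1]
closed clk 4.0 w 0.484 pos [0.581  0.064  0.0701] F [ 1.1  0.1 -0.8]
up clk 4.9 w 0.488 pos [0.5792 0.064  0.2183] F [ 0.4 -0.1 -4.2]
(array([ 0.58056409, -0.05442876]), array([83., 45.]), 89.17475891113281, array([284., 152.]))
(array([ 0.68677332, -0.04926978]), array([49., 87.]), 97.66512060165405, array([283., 116.]))
```

Run:
```python
from h import *
goto([.415,.258,.20],0); print(st())
h=bot.move_l([.415,.258,.058],velocity=.15,stop_force=12); print(h,st())
fingers.let_go(); bot.move_l([.415,.258,.22],velocity=.25); print(st())
goto([.45,.15,.24],0)
s=snap('top','top2')
for r in regs(s): print(r)
P=cloud(s)
for b in blobs(P,(P[...,2]>.07)&(P[...,2]<.1)&(abs(P[...,0]-.415)<.08)&(abs(P[...,1]-.258)<.08),20): print(b)
im=cv2.imread('pics/top2.png'); cv2.imwrite('pics/top2b.png',cv2.resize(im,(800,600)))
```

```text
clk 6.0 w 0.484 pos [0.4163 0.2576 0.2002] F [ 0.8  0.2 -3.6]
False clk 7.1 w 0.483 pos [0.4161 0.2582 0.0586] F [ 0.6 -0.1 -3.9]
clk 8.7 w 1.001 pos [0.4142 0.2576 0.2189] F [ 0.3 -0.1 -0.1]
(array([ 0.58056409, -0.05442876]), array([83., 45.]), 89.17475891113281, array([284., 152.]))
(array([0.68568616, 0.05871875]), array([86., 49.]), 83.44622039794922, array([245., 117.]))
(array([ 0.6867771, -0.0484132]), array([49., 88.]), 97.26765394210815, array([281., 116.]))
{'px': (np.float64(177.5), np.float64(212.5)), 'n': 81, 'c': array([0.4032, 0.2585]), 'sz': array([20. , 41.6]), 'ang': 8.7, 'mean': array([0.4038, 0.2584, 0.0838])}
```

View pics/top2b.png

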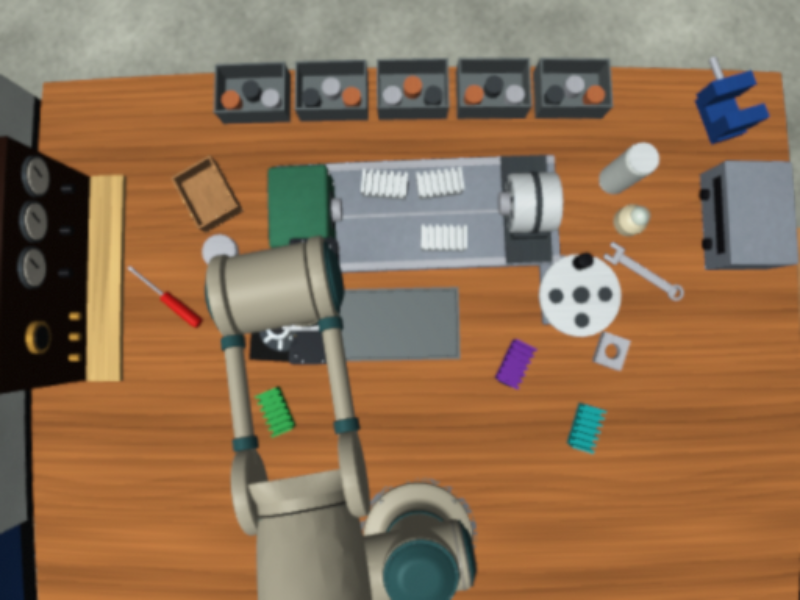

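The housing is on the mat at about (285,335) and the three regulators haven't moved. Next is the first regulator, the one nearest the robot.

```bash
cat >> h.py <<'E'
def regjob(near,dy):
    s=imaging.snapshot('top'); rr=regs(s); r=min(rr,key=lambda r:np.linalg.norm(r[0]-near)); print('found',r)
    assert np.linalg.norm(r[0]-near)<.06
    pick(r[0],((r[2]-90+90)%180)-90,.049)
    if bot.get_obs()['gripper_width']<.35: print('LOST'); return
    x,y=.418,.0365+dy
    goto([x,y,.18],90); print(st())
    h=bot.move_l([x,y,.036],velocity=.15,stop_force=12); print(h,st())
    fingers.let_go(); bot.move_l([x,y,.2],velocity=.25); print(st())
E
python3 - <<'E'
from h import *
regjob(np.array([.5805,-.054]),0)
goto([.40,.26,.27],0)
s=snap('top','top3')
for r in regs(s,.066): print(r)
for r in regs(s,.051,(.34,.5)): print('tray',r)
im=cv2.imread('pics/top3.png'); cv2.imwrite('pics/top3b.png',cv2.resize(im,(800,600)))
E
```

```text
found (array([ 0.58056409, -0.05442876]), array([83., 45.]), 89.17475891113281, array([284., 152.]))
hit False clk 11.3 w 1.002 pos [ 0.5815 -0.0541  0.0502] F [ 1.2 -0.6  0.7]
closed clk 12.2 w 0.466 pos [ 0.5811 -0.0545  0.0491] F [ 1.4 -0.4  0.3]
up clk 13.2 w 0.462 pos [ 0.5794 -0.0542  0.2185] F [ 0.5  0.  -3.5]
clk 14.7 w 0.465 pos [0.4184 0.0364 0.1799] F [-0.3 -0.3 -2.7]
False clk 15.8 w 0.469 pos [0.4188 0.0364 0.0366] F [-0.4 -0.  -2.5]
clk 17.5 w 0.999 pos [0.417  0.0366 0.1989] F [-0.2 -0.1 -0.4]
(array([0.43832907, 0.0359679 ]), array([41., 41.]), 89.35918426513672, array([254., 200.]))
(array([0.68568616, 0.05871875]), array([86., 49.]), 83.44622039794922, array([245., 117.]))
(array([ 0.68692096, -0.04839485]), array([48., 88.]), 97.26765394210815, array([281., 116.]))
tray (array([0.41798978, 0.03632793]), array([42., 83.]), 179.38568878173828, array([254., 207.]))
```

View pics/top3b.png

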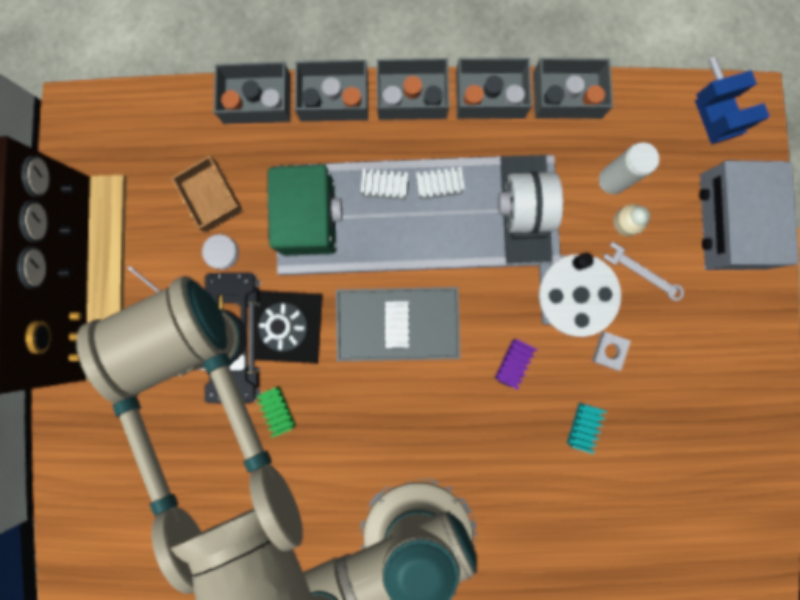

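The regulator sits in the middle of the tray at (397,325). Next are the other two.

```bash
python3 - <<'E'
from h import *
regjob(np.array([.687,-.048]),-.086)
E
python3 - <<'E'
from h import *
goto([.45,-.15,.27],0)
s=snap('top','top4')
for r in regs(s,.066,(.5,.76)): print(r)
for r in regs(s,.051,(.34,.5)): print('tray',r)
E
```

```text
found (array([ 0.6867771, -0.0484132]), array([49., 88.]), 97.26765394210815, array([281., 116.]))
hit False clk 21.2 w 0.997 pos [ 0.6878 -0.0482  0.0504] F [ 0.7 -0.   0.3]
closed clk 22.0 w 0.466 pos [ 0.6873 -0.0484  0.0491] F [ 1.1 -0.7 -0.1]
up clk 23.0 w 0.464 pos [ 0.6857 -0.0483  0.2184] F [ 0.1 -0.2 -2.1]
clk 24.4 w 0.464 pos [ 0.4187 -0.0497  0.18  ] F [ 0.1 -0.7 -0.8]
False clk 25.5 w 0.463 pos [ 0.4188 -0.0497  0.0365] F [ 0.3  0.5 -1. ]
clk 27.2 w 1.001 pos [ 0.417  -0.0492  0.1989] F [ 0.4  0.1 -0.3]
(array([0.68568616, 0.05871875]), array([86., 49.]), 83.44622039794922, array([245., 117.]))
tray (array([ 0.41700311, -0.04830602]), array([45., 83.]), 179.2110595703125, array([282., 207.]))
tray (array([0.41798978, 0.03632793]), array([42., 83.]), 179.38568878173828, array([254., 207.]))
```

Run:
```python
from h import *
regjob(np.array([.686,.059]),.086)
goto([.45,-.25,.30],-90)
s=snap('top','top5')
for r in regs(s,.066,(.5,.76)): print(r)
for r in regs(s,.051,(.34,.5)): print('tray',r)
P=cloud(s)
for b in blobs(P,(P[...,2]>.07)&(P[...,2]<.1)&(abs(P[...,0]-.415)<.08)&(abs(P[...,1]-.258)<.08),20): print('house',b)
im=cv2.imread('pics/top5.png'); cv2.imwrite('pics/top5b.png',cv2.resize(im,(800,600)))
```

```text
found (array([0.68568616, 0.05871875]), array([86., 49.]), 83.44622039794922, array([245., 117.]))
hit False clk 31.1 w 0.997 pos [0.6867 0.0583 0.0505] F [-0.3 -0.6  0.1]
closed clk 31.9 w 0.463 pos [0.6861 0.0587 0.0491] F [ 0.8 -0.   0.7]
up clk 32.9 w 0.467 pos [0.6846 0.0587 0.2184] F [ 0.7  0.5 -1. ]
clk 34.3 w 0.464 pos [0.4188 0.1225 0.18  ] F [-0.3  0.1 -0.5]
False clk 35.4 w 0.469 pos [0.4189 0.1226 0.0365] F [-0.  -0.1 -2.1]
clk 37.1 w 0.998 pos [0.417  0.1224 0.1989] F [-0.6  0.7  0.3]
tray (array([ 0.41700311, -0.04830602]), array([45., 83.]), 179.2110595703125, array([282., 207.]))
tray (array([0.41798978, 0.03632793]), array([42., 83.]), 179.38568878173828, array([254., 207.]))
tray (array([0.41884818, 0.1151624 ]), array([27., 83.]), 179.52664947509766, array([228., 207.]))
house {'px': (np.float64(177.6), np.float64(208.4)), 'n': 208, 'c': array([0.4156, 0.2588]), 'sz': array([44.1, 43.7]), 'ang': 89.0, 'mean': array([0.4157, 0.2581, 0.0838])}
```

View pics/top5b.png

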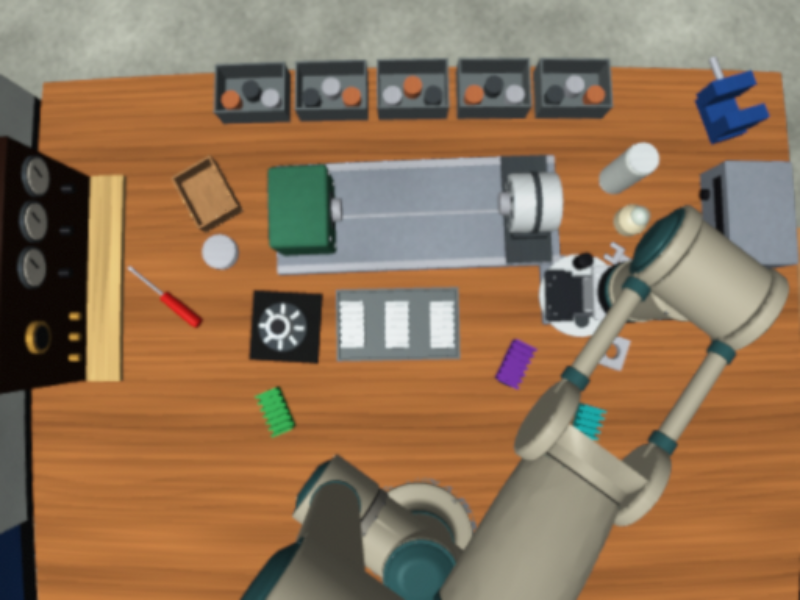

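All three regulators are in the tray and the bed is clear. The housing is at (0.4156, 0.2588) on the mat. Next I grip the handle with the jaws along y and crank.

```bash
cat >> h.py <<'E'
C=np.array([.4646,-.2934]); RR=.058; ZH=.142
def crank(a0,a1,n=16,vel=.1,sf=15):
    # a: world angle rad, decreasing = clockwise. returns last angle cmd, hit
    k=max(1,int(np.ceil(abs(a1-a0)/(2*np.pi/n)-1e-9))); log=[]
    for a in np.linspace(a0,a1,k+1)[1:]:
        h=bot.move_l([C[0]+RR*np.cos(a),C[1]+RR*np.sin(a),ZH],velocity=vel,stop_force=sf)
        o=bot.get_obs(); d=o['eef_pos'][:2]-C; F=o['ft_force'][:2]
        er=d/np.linalg.norm(d); et=np.array([er[1],-er[0]])
        log.append((round(np.degrees(a)),round(np.degrees(np.arctan2(d[1],d[0]))),round(1000*np.linalg.norm(d),1),round(F@er,1),round(F@et,1),round(o['gripper_width'],3),round(o['clock'],1)))
        if h: return a,True,log
    return a,False,log
E
python3 - <<'E'
from h import *
a=np.arctan2(.0032,.0588); p=[C[0]+RR*np.cos(a),C[1]+RR*np.sin(a)]
print(goto([*p,.25],-90),st())
print(bot.move_l([*p,ZH],velocity=.1,stop_force=8),st())
fingers.gripper_close(); print(st())
s=snap('wrist','w1'); cv2.imwrite('pics/w1b.png',cv2.resize(cv2.imread('pics/w1.png'),(640,480)))
a1,h,l=crank(a,a-np.pi/2); print(a1,h); print(*l,sep='\n')
E
```

```text
-90 clk 39.7 w 0.997 pos [ 0.5225 -0.2897  0.2489] F [-0.1  0.5  0.1]
False clk 40.9 w 0.999 pos [ 0.523  -0.2906  0.1427] F [-0.1  0.2  0.7]
clk 42.0 w 0.293 pos [ 0.5227 -0.2931  0.142 ] F [-0.2 -6.2 -2.3]
-1.516428190321699 False
(-19, -20, np.float64(58.5), np.float64(1.6), np.float64(1.3), 0.295, 42.4)
(-42, -43, np.float64(58.9), np.float64(5.1), np.float64(1.7), 0.293, 42.8)
(-64, -65, np.float64(59.1), np.float64(4.7), np.float64(1.3), 0.296, 43.1)
(-87, -88, np.float64(59.2), np.float64(5.5), np.float64(1.7), 0.287, 43.5)
```

View pics/w1b.png

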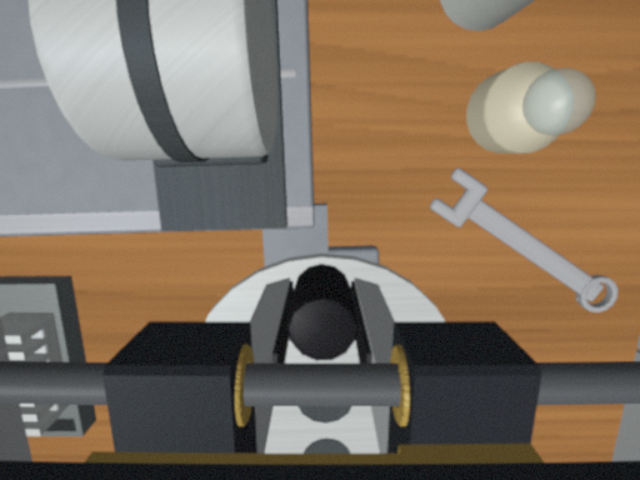

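The handle is centred between the pads at (323,325) and turning takes only small forces. I'll keep going.

Run:
```python
from h import *
a=-1.516428190321699
a1,h,l=crank(a,a-2*np.pi*1.25,vel=.15); print(a1,h); print(*l[::2],sep='\n')
s=snap('scene','s6'); cv2.imwrite('pics/s6b.png',cv2.resize(cv2.imread('pics/s6.png'),(800,600)))
```

```text
-9.370409824296182 False
(-109, -112, np.float64(59.1), np.float64(5.6), np.float64(1.8), 0.295, 43.8)
(-154, -156, np.float64(58.3), np.float64(4.2), np.float64(1.6), 0.296, 44.4)
(-199, 160, np.float64(57.4), np.float64(0.2), np.float64(2.1), 0.295, 45.0)
(-244, 115, np.float64(56.8), np.float64(-1.9), np.float64(1.9), 0.293, 45.6)
(-289, 70, np.float64(56.8), np.float64(-4.1), np.float64(1.9), 0.296, 46.2)
(-334, 26, np.float64(57.5), np.float64(-2.6), np.float64(1.3), 0.296, 46.8)
(-379, -20, np.float64(58.5), np.float64(2.2), np.float64(1.5), 0.291, 47.4)
(-424, -65, np.float64(59.2), np.float64(7.1), np.float64(2.4), 0.295, 48.0)
(-469, -112, np.float64(59.1), np.float64(6.8), np.float64(2.1), 0.291, 48.6)
(-514, -157, np.float64(58.4), np.float64(3.8), np.float64(1.6), 0.295, 49.2)
```

View pics/s6b.png

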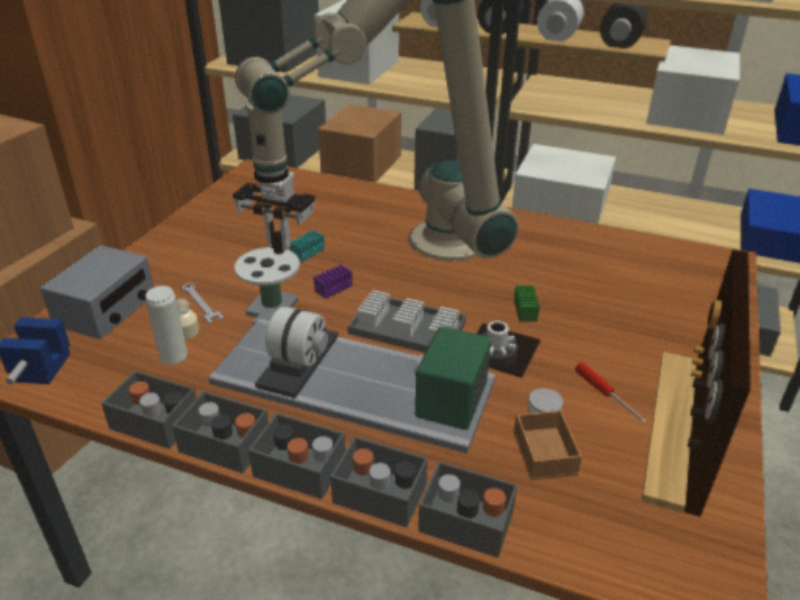

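The carriage is advancing, and the parts are in the tray and on the mat. Next I run it to the stop.

```bash
sed -i 's/-.2934\]); RR/-.2946]); RR/' h.py
python3 - <<'E'
from h import *
a=-9.370409824296182
a1,h,l=crank(a,a-2*np.pi*3.4,vel=.15); print(a1,h); print(*l[:-6:4],sep='\n'); print(*l[-6:],sep='\n'); print(st())
E
```

```text
-28.402749318407437 True
(-559, 160, np.float64(57.8), np.float64(2.1), np.float64(2.1), 0.294, 49.9)
(-648, 71, np.float64(57.8), np.float64(3.5), np.float64(2.2), 0.294, 51.1)
(-737, -18, np.float64(58.0), np.float64(4.8), np.float64(1.9), 0.295, 52.3)
(-826, -109, np.float64(58.0), np.float64(3.2), np.float64(1.8), 0.292, 53.5)
(-915, 164, np.float64(57.8), np.float64(2.8), np.float64(2.6), 0.294, 54.7)
(-1004, 75, np.float64(57.8), np.float64(4.7), np.float64(1.6), 0.292, 55.9)
(-1093, -14, np.float64(58.0), np.float64(5.4), np.float64(2.0), 0.29, 57.1)
(-1182, -104, np.float64(58.0), np.float64(4.3), np.float64(2.4), 0.293, 58.3)
(-1271, 168, np.float64(57.8), np.float64(3.2), np.float64(1.7), 0.294, 59.5)
(-1360, 79, np.float64(57.8), np.float64(4.2), np.float64(1.7), 0.296, 60.7)
(-1449, -10, np.float64(58.0), np.float64(5.3), np.float64(2.2), 0.294, 61.9)
(-1516, -78, np.float64(58.0), np.float64(4.9), np.float64(2.4), 0.291, 62.8)
(-1538, -101, np.float64(58.0), np.float64(4.5), np.float64(1.9), 0.29, 63.1)
(-1561, -122, np.float64(58.0), np.float64(4.5), np.float64(1.8), 0.292, 63.4)
(-1583, -144, np.float64(57.9), np.float64(4.6), np.float64(2.6), 0.292, 63.7)
(-1605, -166, np.float64(57.9), np.float64(3.8), np.float64(2.2), 0.293, 64.0)
(-1627, -179, np.float64(57.5), np.float64(-0.4), np.float64(-4.6), 0.29, 64.2)
clk 64.2 w 0.290 pos [ 0.4071 -0.2961  0.1424] F [ 0.6 -4.6  1. ]
```

Run:
```python
from h import *
o=bot.get_obs()['eef_pos']
h=bot.move_l([o[0],o[1]+.008,ZH],velocity=.03,stop_force=20); print(h,st()); bot.dwell(.4); print(st())
d=bot.get_obs()['eef_pos'][:2]-C; print(np.degrees(np.arctan2(d[1],d[0])))
```

```text
True clk 64.4 w 0.294 pos [ 0.4071 -0.2961  0.1424] F [-0.9 -3.2  2.8]
clk 64.8 w 0.295 pos [ 0.407  -0.2961  0.1424] F [ 2.7 -4.1  4. ]
-178.48342155473955
```

The stop is firm: 20 N with no motion, at handle angle −178.5° (≈28.25 rad from the start). Now I back off 90°.

Run:
```python
from h import *
a=np.radians(-178.5)
a1,h,l=crank(a,a+np.pi/2,vel=.1); print(h,*l,sep='\n')
bot.dwell(.3); o=bot.get_obs()['eef_pos']; print(st())
fingers.let_go(); bot.move_l([o[0],o[1],.26],velocity=.15); print(st())
goto([.30,.25,.33],0); bot.dwell(.3)
s=snap('top','top7'); P=cloud(s); hsv=cv2.cvtColor(s['image'],cv2.COLOR_RGB2HSV)
for b in blobs(P,(P[...,2]>.155)&(P[...,2]<.19)&(abs(P[...,1]+.29)<.09)&(abs(P[...,0]-.46)<.09)&(hsv[...,2]<70),8):
    d=b['c']-C; print('handle',b,np.degrees(np.arctan2(d[1],d[0])))
for r in regs(s,.051,(.34,.5),(-.1,.17)): print('tray',r)
for b in blobs(P,(P[...,2]>.07)&(P[...,2]<.1)&(abs(P[...,0]-.415)<.08)&(abs(P[...,1]-.258)<.08),20): print('house',b)
cv2.imwrite('pics/top7b.png',cv2.resize(cv2.imread('pics/top7.png'),(800,600)))
```

```text
False
(-156, -155, np.float64(57.6), np.float64(-0.0), np.float64(-1.9), 0.297, 65.2)
(-134, -133, np.float64(57.7), np.float64(0.9), np.float64(-1.4), 0.293, 65.6)
(-111, -110, np.float64(57.9), np.float64(2.3), np.float64(-2.7), 0.295, 66.0)
(-88, -87, np.float64(58.1), np.float64(1.8), np.float64(-1.9), 0.294, 66.4)
clk 66.7 w 0.296 pos [ 0.4667 -0.3527  0.1424] F [ 2.6 -1.8  3.9]
clk 68.7 w 0.997 pos [ 0.4662 -0.3521  0.2588] F [-0.7 -0.1 -0.5]
handle {'px': (np.float64(395.6), np.float64(186.7)), 'n': 80, 'c': array([ 0.4667, -0.3498]), 'sz': array([21.1, 23.8]), 'ang': 16.3, 'mean': array([ 0.4664, -0.3474,  0.172 ])} -87.82131992472341
tray (array([ 0.41700311, -0.04830602]), array([45., 83.]), 179.2110595703125, array([282., 207.]))
tray (array([0.41798978, 0.03632793]), array([42., 83.]), 179.38568878173828, array([254., 207.]))
tray (array([0.42041171, 0.12262453]), array([42., 86.]), 179.521728515625, array([225., 207.]))
house {'px': (np.float64(179.8), np.float64(198.1)), 'n': 204, 'c': array([0.4455, 0.2532]), 'sz': array([43.8, 45.2]), 'ang': 8.7, 'mean': array([0.4456, 0.2514, 0.0835])}
```

View pics/top7b.png

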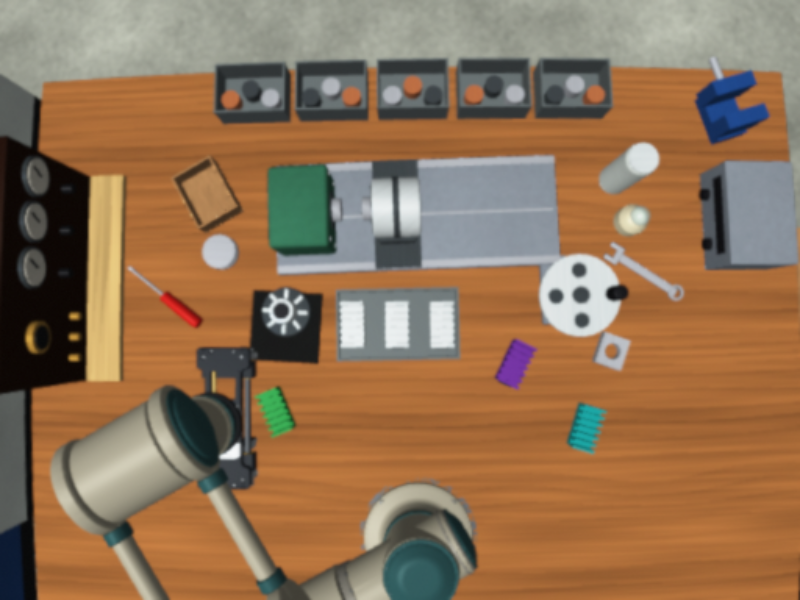

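The wheel is at −88°, about 90.7° back from the stop, and the carriage stands clear at (397,210). The housing has been knocked about 30 mm to (0.4455, 0.2532). That is in tolerance but not the middle, so I'll re-centre it with the jaws along y to keep clear of the drive head.

Run:
```python
from h import *
pick((.4455,.2532),90,.057,.2)
x=[.415,.258]
bot.move_l([*x,.12],velocity=.15); print(st())
h=bot.move_l([*x,.058],velocity=.1,stop_force=12); print(h,st())
fingers.let_go(); bot.move_l([*x,.25],velocity=.2); print(st())
goto([.27,.35,.33],0); bot.dwell(.3)
s=snap('top','top8'); P=cloud(s)
for b in blobs(P,(P[...,2]>.07)&(P[...,2]<.1)&(abs(P[...,0]-.415)<.08)&(abs(P[...,1]-.258)<.08),20): print('house',b)
for r in regs(s,.051,(.34,.5),(-.1,.17)): print('tray',r)
cv2.imwrite('pics/top8b.png',cv2.resize(cv2.imread('pics/top8.png'),(800,600)))
```

```text
hit False clk 73.7 w 0.997 pos [0.4464 0.2536 0.0579] F [ 0.4 -0.6 -0.6]
closed clk 74.5 w 0.484 pos [0.4454 0.2526 0.057 ] F [-0.4 -2.8  2.3]
up clk 75.3 w 0.483 pos [0.4443 0.2529 0.1985] F [ 0.5  0.6 -4. ]
clk 76.1 w 0.487 pos [0.4157 0.2582 0.1201] F [ 0.7  0.6 -3.7]
False clk 76.8 w 0.486 pos [0.4158 0.2583 0.0585] F [-1.1  0.2 -4.1]
clk 78.8 w 0.998 pos [0.4143 0.2577 0.2489] F [-0.4 -0.7 -0.5]
house {'px': (np.float64(177.5), np.float64(208.4)), 'n': 208, 'c': array([0.4155, 0.2587]), 'sz': array([43.8, 43.6]), 'ang': 89.6, 'mean': array([0.4158, 0.2584, 0.0835])}
tray (array([ 0.41700311, -0.04830602]), array([45., 83.]), 179.2110595703125, array([282., 207.]))
tray (array([0.41798978, 0.03632793]), array([42., 83.]), 179.38568878173828, array([254., 207.]))
tray (array([0.42041171, 0.12262453]), array([42., 86.]), 179.521728515625, array([225., 207.]))
```

View pics/top8b.png

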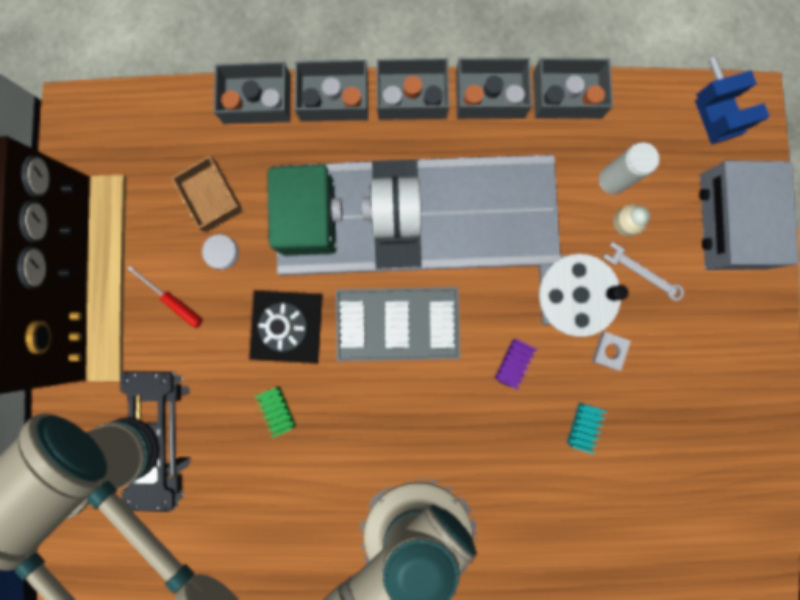

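The housing is centred on the mat again at (282,327), the regulators are in the tray, the bystanders look undisturbed and the arm is clear. I'm handing in.

Run:
```python
from h import *
print(bot.hand_in(), st())
```

```text
the job is handed in; nothing more can be done
the job is handed in; nothing more can be done
```

The job is done and handed in; it reports no verdict.

- **Parts:** I put the housing on the mat and all three grey regulators in the tray before turning the wheel. The purple, turquoise and green look-alikes were left alone.
- **Handwheel:** I cranked about 4.5 turns clockwise until a 20 N push gave no further motion, then backed off about 90° and let go. The last handle reading was −88°, against −178.5° at the stop.
- **Knocked part:** after the cranking, the housing had moved about 30 mm from the mat's middle. I picked it up and put it back in the middle.
- **Final checks (top camera):**
  - The housing is within about 1 mm of the mat's middle.
  - The regulators are within about 3 mm of the tray's centreline in x, and at about −85, 0 and +86 mm in its y.
  - The bystanders look unmoved, though I judged that by eye and did not measure them.
  - The arm is clear of everything.
- **Failures or disagreements:** no final check failed. The only mismatch was my first estimate of the wheel centre, about 1 mm off, which I corrected while cranking.

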